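# Open the battery compartment of a field logger

### The job

Take the battery cap off the clamped field logger: fold its tab fully up to free the lock, unscrew the cap anticlockwise until you feel the thread let go, keep hold of it because the cell's spring pushes it out, and set it down upright, plug down, in the parts tray without dropping it. The thread is plastic and lets go at a different point on every logger, so never pull, press or wrench the cap hard against it, and leave the other things on the bench where they are.

Things in the scene. Friction and masses are not known exactly. Their poses are not given: they have to be found in the camera images.
- logger: Field data logger, dark grey case 170 x 119 x 76 mm with a display window on its +x half, clamped in an aluminium cradle (plate 200 x 150 x 8 mm) screwed to the bench. Origin: centre of the plate's underside; x along the case, z up. Case top 84 mm up. The battery neck's axis is vertical at x = -35 mm, y = 0.
- collar: Fixed black collar round the battery neck, 72 mm across, 6 mm high. Origin: on the neck axis, level with the case top (84 mm above the bench), z up. Two posts 13 mm high stand at x = 39 mm, y = +-7 mm (each 5 mm wide in y); the folded tab's tooth sits between them and keeps the cap from turning.
- neck (a point): Point on the neck axis at the collar's top, 6 mm above the collar's origin. Hidden below it is a coarse thread of three short ears; where it begins round the axis differs from logger to logger. Turned anticlockwise (from above), rising 1 to 2 mm, the cap comes free somewhere between 31 and 72 degrees from its start and lifts straight out; 13 degrees past that, the next ears catch it again.
- cap: Round dark grey battery cap, 0.1 kg. Origin: centre of the plug's flat underside; z up, x towards the folded tab's free end. Plug 40 mm across, 20 mm long, three lugs (50 mm over all); above it a flange 62 mm across, z = 20 to 28 mm. Screwed in, its origin lies 13 to 14 mm below the collar's origin. Below, a D cell on a spring pushes it up: 6 N, and 4 mm out once free.
- tab (a joint): Angle of the steel folding tab on the cap: 0 folded flat, 1.57 rad upright, stop at 1.6 rad. The hinge is stiff (0.05 N m) and stays where it is left; its axis runs along the cap's y, through the cap's axis, 33 mm above the cap's origin. Two hinge cheeks on the flange, 13 to 17 mm either side of the cap's axis, reach 36.5 mm above the cap's origin.
- tab_end (a point): Point in the middle of the tab, 30 mm from its hinge; x from hinge to free end, y across the tab. The tab is a flat frame 24 mm wide (y), 7 mm thick, reaching 41 mm from the hinge, with a tooth 10 mm long under its free end. Folded, it overhangs the flange by 10 mm, 1.5 mm above it, its sides free for the fingers. Upright, it stands on the cap's axis, its top 74 mm above the cap's origin.
- tray: Fixed shallow black parts tray, open on top, 150 (x) x 120 (y) x 22 mm, wall 4 mm. Origin: centre of its underside; inner floor 4 mm up. It stands left or right of the logger.
- spool: Solder spool standing on end, 60 mm across, 45 mm high; origin at the centre of its underside. Bystander, on the other side of the logger from the tray.
- fresh_cell: New D cell standing upright, 34 mm across, 62 mm high; origin at the centre of its underside. Bystander.
- screwdriver: Screwdriver lying on the bench beyond the logger, 200 mm long along its x, handle 26 mm thick; origin midway along it, on the bench. Bystander.
Mind the look-alikes: they are no part of the job. What is shaped like the cap but brown or yellow is not meant. Leave any orange look-alike of the tray alone.

How it is judged:
By the outcome, as a careful person would: the job done as asked, in the order asked, and still so for the second after the job is handed in, with the robot touching nothing.
It also fails if it takes over 67 s, if anything falls off the work surface, if the arm or the gripper's body presses on something with over 40 N, if the wrist force passes 120 N, or if a joint passes its speed limit or range.

### The arm

A 6-joint arm with a two-finger parallel gripper is mounted at the origin on the work surface. World frame = base frame: x ahead of the robot, y to its left, z up, the work surface at z = 0. Lengths are in m, angles in rad, forces in N, time in s.
With the tool pointing down it reaches from about 0.425 to 0.925 m from the base axis. Payload 12.5 kg.
Tool frame: the origin (TCP) lies between the finger pads; the fingertips stand ahead of it and the grasp point (between the pads) lies 3 mm ahead of it (r.tips_ahead is the z of the fingertips in the tool frame, in m); z points along the fingers, y is the line along which they close (so a half turn about z gives the same grasp; the last joint's range is limited). The gripper opens to 85 mm and grips with 20 to 120 N. Pads are 22 mm wide; open, the fingers measure 114 mm over their backs; the gripper's body (76 mm by 85 mm) begins 54 mm behind the grasp point. The pads swing forward as they close: fully open they stand 13 mm farther back than shut.
Start: joints at [-1.378, 0.491, 1.559, -0, 1.092, -0.106], TCP at [0.184, -0.597, 0.253] pointing down, gripper open.
Joint ranges: [-3.1, 3.1], [-0.84, 2.19], [0.05, 2.79], [-1.13, 4.28], [0.06, 2.93], [-2.69, 2.69]. Speed limits (rad/s): [2.22, 2.22, 2.79, 3.14, 3.14, 3.14].

### API

Orientations are given as a unit quaternion [w, x, y, z].
In Python, from bench import telemetry, cams, job, r gives the robot as it stands.
- The arm moves only by the tool carry_out, never from a script. Its argument "moves" is one flat list of numbers, 7 for each row, row after row: the shift along the tool's x, y, z in m, then the turn, a rotation vector about the tool's x, y, z in degrees, then the opening in per cent of the stroke, from 0 (shut) to 100 (fully open). In form: [tx, ty, tz, rx, ry, rz, claw, tx, ty, tz, rx, ry, rz, claw, ...]. A call has 1 to 5 rows; each row is the pose to reach, as a shift and turn from the pose commanded when the call began, along the tool's axes at that moment; what a row does not reach only later rows make up. A row lasts 1/8 s, in which the tool goes at most 62.5 mm and 10.7 degrees, less where a joint would pass 70% of its speed; a pose out of reach is approached as far as the arm can. A call with a gripper value outside its range is refused whole. The fingers move at their own pace and stop on an object; "grip_force" is the grip in N (left out, the last holds). Time passes only in rows, so rows that repeat a pose let the fingers close. It gives the time, the measured TCP pose, the force, the opening and the grip force at its end, in the units of the state.
- telemetry.get_obs(): the state, without advancing time (a new reading comes with each control period).
- cams.capture(name): name is "scene" or "top" or "wrist"; returns a dict with "frame" (384x512x3 uint8, red, green, blue), "fx", "fy", "cx", "cy" (pixels), "R" (3x3) and "t" (3): a world point X has camera coordinates R X + t. Camera axes: x right, y down, z forward; pixel columns grow to the right and rows downward; lengths in m; the calibration is good to about 2 mm. A picture is of the moment at which its call begins. There is no depth.
- job.hand_in(): hands the job in; it is judged then, once.
The state is a dict: "clock": time; "joints": joint angles; "qvel": joint speeds; "joint_torque": joint torques, N m; "eef_pos": TCP position; "tcp_rot": TCP orientation; "ft_force": force on the tool from outside, world axes, zero at the start; "moment": the same for the moment, N m; "finger_gap": finger opening in m; "finger_force": force on a finger pad.
Only numpy, scipy, OpenCV 4.12 (cv2) and the standard library are available. Lean on these libraries where they do the work, as an engineer would, in place of code of your own. Each camera call takes 0.05 s, during which the arm holds its last target. There are 200 camera calls.

## Working session

There is one attempt and no reset: what is moved stays moved. The work goes in short steps, Python scripts to look and compute and a tool call to move; the robot and the scene stay as the last step left them, time stands still between calls to the robot, and variables do not carry over. Pictures are saved under pics/ and viewed, at most 10 in all, crops included, and the job is handed in when it is done.

Besides the shell and the picture viewer there is one more tool, called as name(argument=value, ...) on one line, values as JSON. carry_out: Moves the arm, as the interface text tells. Its arguments: {"type":"object","properties":{"moves":{"type":"array","items":{"type":"number"}},"grip_force":{"type":"number"}},"required":["moves"]}

```bash
ls; mkdir -p pics
cat > h.py <<'E'
import numpy as np, cv2
from bench import telemetry, cams, job, r
from scipy.spatial.transform import Rotation as Ro
def cap(n,save=None):
    c=cams.capture(n); 
    if save: cv2.imwrite('pics/'+save,c['frame'][:,:,::-1])
    return c
def ray(c,u,v,z):
    d=np.array([(u-c['cx'])/c['fx'],(v-c['cy'])/c['fy'],1.]); R=np.array(c['R']);t=np.array(c['t'])
    o=-R.T@t; d=R.T@d
    return o+d*(z-o[2])/d[2]
def proj(c,X):
    p=np.array(c['R'])@np.array(X)+np.array(c['t']); return p[0]/p[2]*c['fx']+c['cx'],p[1]/p[2]*c['fy']+c['cy']
def tool(X):
    o=telemetry.get_obs(); q=o['tcp_rot']; R=Ro.from_quat([q[1],q[2],q[3],q[0]]).as_matrix()
    return R.T@(np.array(X)-o['eef_pos'])
E
python3 - <<'E'
from h import *
a=cap('top');b=cap('scene')
cv2.imwrite('pics/a.png',np.vstack([a['frame'],]) [:,:,::-1]); cv2.imwrite('pics/b.png',b['frame'][:,:,::-1])
o=telemetry.get_obs();print(o, r.tips_ahead)
for c in (a,b): print(-np.array(c['R']).T@c['t'],c['fx'])
E
```

```text
pics
{'clock': 0.1, 'joints': array([-1.37755268e+00,  4.91515737e-01,  1.55940629e+00, -9.37823184e-07,
        1.09172324e+00, -1.05604115e-01]), 'qvel': array([-0.00039456, -0.00115772, -0.0022443 , -0.0006715 ,  0.00080045,
       -0.00042085]), 'joint_torque': array([ 2.11547493e-03, -6.19445372e+01, -2.62026715e+01, -1.27323292e-04,
        2.90687349e-03, -1.43174663e-05]), 'eef_pos': array([ 0.18399456, -0.59710516,  0.25276982]), 'tcp_rot': array([-5.25785221e-04,  9.88856839e-01,  1.48868652e-01, -2.34709526e-05]), 'ft_force': array([-0.33110945,  0.08856991, -0.09192931]), 'moment': array([-0.00933531,  0.01375252, -0.00698501]), 'finger_force': 0.0, 'finger_gap': 0.0849286067059331} 0.022
[ 3.49367600e-01 -7.65497705e-04  1.22970391e+00] 485.1094684479358
[ 1.06380217 -0.02663838  0.91897363] 393.23154152877686
```

View pics/a.png

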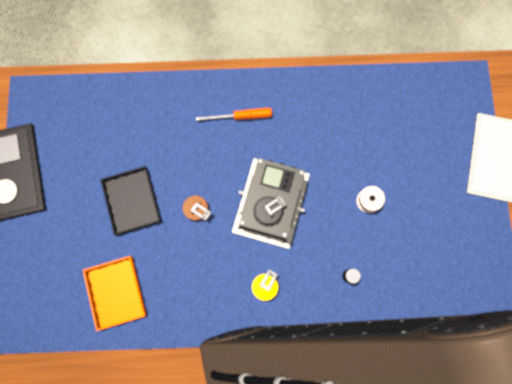

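View pics/b.png

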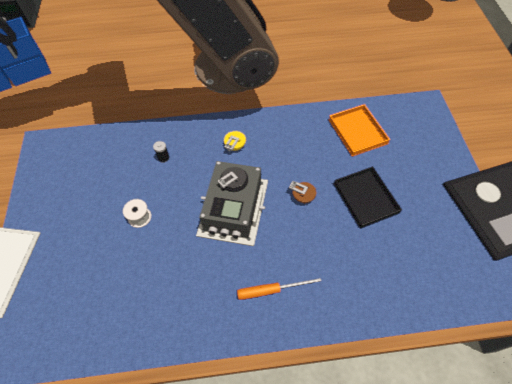

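The top view shows the logger near (271,202) with its cap at (268,210) and the tab pointing up-right. The black tray is at (132,200), the spool at (371,199), and the brown and yellow look-alikes at (196,208) and (265,288). Next I'll turn these into coordinates.

Run:
```python
from h import *
c=cap('top'); f=c['frame']
for n,u,v,z in [('cap',268,210,.11),('tray',132,200,.022),('brown',196,208,.03),('yellow',265,288,.03),('spool',371,199,.045),('cell',352,276,.062),('driver',234,115,.013)]:
    print(n,ray(c,u,v,z).round(3))
# plate corners
for u,v in [(256,159),(309,176),(287,247),(234,233)]: print('plate',ray(c,u,v,.008).round(3))
g=f.astype(int); m=(g.max(2)<75)&(g.max(2)-g.min(2)<30)
m=m.astype(np.uint8)*255
cs,_=cv2.findContours(m[150:250,90:175],cv2.RETR_EXTERNAL,cv2.CHAIN_APPROX_NONE)
k=max(cs,key=cv2.contourArea)+[90,150]
rc=cv2.minAreaRect(k); print(rc,cv2.contourArea(k))
P=np.array([ray(c,*p,.022) for p in cv2.boxPoints(rc)]);print(P.round(3),P.mean(0))
cv2.imwrite('pics/c.png',cv2.resize(f[150:255,225:320,::-1],None,fx=6,fy=5.7,interpolation=cv2.INTER_CUBIC))
print('cap in tool',tool(ray(c,268,210,.11)))
w=cams.capture('wrist'); R=np.array(w['R']); o=-R.T@w['t'];print('wrist cam',o,R,w['fx'],tool(o))
```

```text
cap [ 0.513 -0.036  0.11 ]
tray [0.563 0.303 0.022]
brown [0.536 0.141 0.03 ]
yellow [ 0.335 -0.024  0.03 ]
spool [ 0.541 -0.294  0.045]
cell [ 0.356 -0.23   0.062]
driver [0.783 0.04  0.013]
plate [ 0.663 -0.014  0.008]
plate [ 0.613 -0.149  0.008]
plate [ 0.433 -0.083  0.008]
plate [0.473 0.048 0.008]
((130.66921997070312, 200.95384216308594), (58.675174713134766, 48.50130081176758), 74.74488067626953) 2652.0
[[0.62  0.387 0.022]
 [0.65  0.268 0.022]
 [0.503 0.227 0.022]
 [0.475 0.344 0.022]] [0.56182409 0.30641649 0.022     ]
cap in tool [ 0.47967521 -0.43884858  0.14327355]
wrist cam [ 0.2620009  -0.57206831  0.37277056] [[ 0.29511006 -0.95546214 -0.00146562]
 [-0.90606019 -0.28033766  0.3169633 ]
 [-0.3032573  -0.09221112 -0.94843667]] 314.7961434879571 [ 0.08198218 -0.00112544 -0.11980104]
```

View pics/c.png

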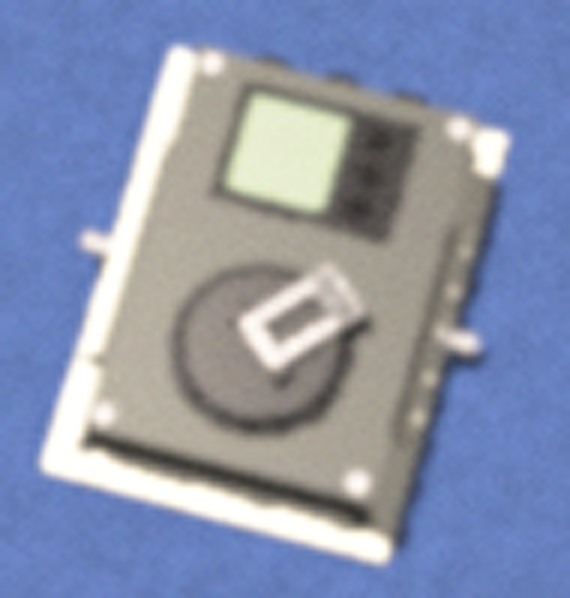

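carry_out(moves=[0.043,-0.04,0,0,0,0,100,0.086,-0.08,0,0,0,0,100,0.129,-0.12,0,0,0,0,100,0.172,-0.16,0,0,0,0,100,0.215,-0.2,0,0,0,0,100])

```text
clock: 0.82
eef_pos: [0.3312, -0.3412, 0.2534]
tcp_rot: [0.0, 0.989, 0.149, 0.0]
ft_force: [1.3, -0.5, -0.3]
finger_gap: 0.085
finger_force: 0.0
```

carry_out(moves=[0.043,-0.04,0,0,0,0,100,0.086,-0.08,0,0,0,0,100,0.129,-0.12,0,0,0,0,100,0.172,-0.16,0,0,0,0,100,0.215,-0.2,0,0,0,0,100])

```text
clock: 1.45
eef_pos: [0.4779, -0.0866, 0.2534]
tcp_rot: [0.0, 0.989, 0.149, 0.0]
ft_force: [0.8, 0.5, -0.1]
finger_gap: 0.0854
finger_force: 0.0
```

carry_out(moves=[0.04,-0.03,0,0,0,0,100,0.05,-0.039,0,0,0,10,100,0.05,-0.039,0,0,0,20,100,0.05,-0.039,0,0,0,30,100,0.05,-0.039,0,0,0,40,100])

```text
clock: 2.08
eef_pos: [0.5135, -0.0363, 0.2532]
tcp_rot: [0.0, 0.98, -0.201, -0.0]
ft_force: [0.5, 0.2, -0.5]
finger_gap: 0.0853
finger_force: 0.0
```

carry_out(moves=[0,0,0,0,0,10,100,0,0,0,0,0,20,100,0,0,0,0,0,30,100,0,0,0,0,0,30,100])

```text
clock: 2.58
eef_pos: [0.5135, -0.0365, 0.2532]
tcp_rot: [0.0, 0.896, -0.445, -0.0]
ft_force: [-0.2, -0.2, -0.2]
finger_gap: 0.0849
finger_force: 0.0
```

Run:
```python
from h import *
w=cap('wrist'); f=w['frame']; 
cv2.imwrite('pics/d.png',cv2.resize(f[:,:,::-1],(800,600)))
o=telemetry.get_obs();print(o['eef_pos'],o['tcp_rot'],o['clock'],o['joints'])
print(proj(w,[.513,-.037,.11]))
g=f.astype(int); m=((g.min(2)>140)&(g.max(2)-g.min(2)<40)).astype(np.uint8)*255
n,l,s,ce=cv2.connectedComponentsWithStats(m)
for i in range(1,n):
    if s[i,4]>150: print(s[i],ce[i].round(1))
```

```text
[ 0.51347232 -0.03645096  0.2532474 ] [ 6.46244948e-05  8.96255729e-01 -4.43537667e-01 -2.94356491e-05] 2.625 [-1.99192117e-01  3.35078600e-01  1.82552717e+00 -1.32040841e-04
  9.81077043e-01  2.29076165e+00]
(np.float64(260.54339639543093), np.float64(183.239078512142))
[  127    17   175   213 10969] [217.7 118.1]
[  0  73  15  40 204] [ 6.1 89.8]
[ 160   78   66   66 2303] [192.7 110.9]
[490  93  22  35 596] [502.  110.9]
[243 181  31   9 189] [258.9 185.3]
[348 229  29  31 284] [362.2 241.5]
[168 253  21  21 207] [178.  262.5]
```

View pics/d.png

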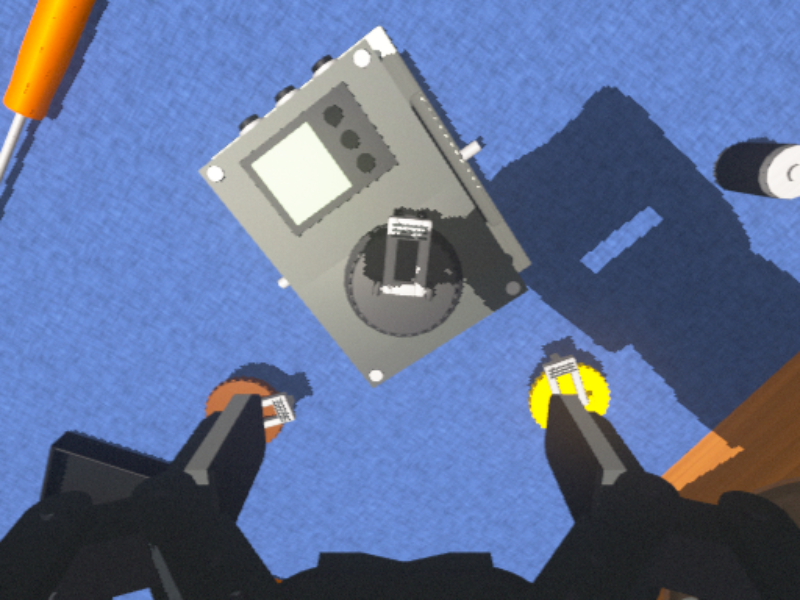

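The wrist view shows the tab running from its hinge end at about (404,295) to its free end at about (410,218), in 800-px scale. It is nearly aligned with the tool x-axis, and the flange centre is near (404,278).

Run:
```python
from h import *
w=cap('wrist');s=1.5625
T={}
for n,u,v,z in [('TL',389,218,.107),('TR',432,221,.107),('BL',383,295,.107),('BR',425,297,.107),('flangeL',345,280,.0985),('flangeR',463,280,.0985),('flangebot',404,336,.0985)]:
    T[n]=ray(w,u/s,v/s,z); print(n,T[n].round(4),tool(T[n]).round(4))
top=(T['TL']+T['TR'])/2;bot=(T['BL']+T['BR'])/2;d=top-bot
print(np.linalg.norm(d),np.degrees(np.arctan2(d[1],d[0])),np.linalg.norm(T['TR']-T['TL']), np.linalg.norm(T['BR']-T['BL']))
```

```text
TL [ 0.5437 -0.061   0.107 ] [ 0.0379 -0.0092  0.1462]
TR [ 0.5242 -0.0738  0.107 ] [0.0362 0.0141 0.1462]
BL [ 0.5202 -0.0239  0.107 ] [-0.0059 -0.013   0.1462]
BR [ 0.5005 -0.0374  0.107 ] [-0.0071  0.0109  0.1462]
flangeL [ 0.5418 -0.0154  0.0985] [ 0.0005 -0.0354  0.1547]
flangeR [ 0.4874 -0.057   0.0985] [0.0005 0.0332 0.1547]
flangebot [ 0.4932 -0.0082  0.0985] [-0.0347 -0.0011  0.1547]
0.04371557773194125 -57.25456359997384 0.023334935102796134 0.023943903588961563
```

carry_out(moves=[0.0266,0.0016,0.03,0,0,4.5,40,0.0266,0.0016,0.06,0,0,4.5,40,0.0266,0.0016,0.09,0,0,4.5,40,0.0266,0.0016,0.11,0,0,4.5,40,0.0266,0.0016,0.11,0,0,4.5,40])

```text
clock: 3.3
eef_pos: [0.5278, -0.0586, 0.1422]
tcp_rot: [0.0, 0.878, -0.479, -0.001]
ft_force: [0.1, -0.8, 0.7]
finger_gap: 0.0341
finger_force: 0.0
```

Run:
```python
from h import *
w=cap('wrist'); f=w['frame']; 
cv2.imwrite('pics/e.png',cv2.resize(f[:,:,::-1],(800,600)))
o=telemetry.get_obs();print(o['eef_pos'],o['finger_gap'])
```

```text
[ 0.52829691 -0.05865423  0.14322781] 0.03414222228393928
```

View pics/e.png

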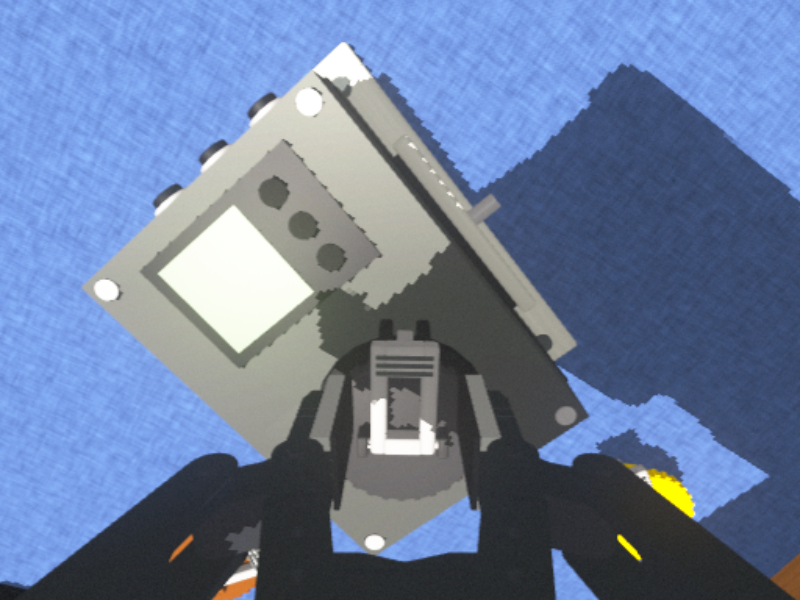

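The tab is centred between the fingers: it spans x 371–439 and the fingers sit at about 340 and 472. The posts are visible at (387,328) and (422,328).

Run:
```python
from h import *
w=cap('wrist');s=1.5625
for u,v in [(371,343),(439,343),(371,453),(436,453)]: print(tool(ray(w,u/s,v/s,.107)).round(4))
o=telemetry.get_obs();print(o['eef_pos'])
```

```text
[ 0.0122 -0.0119  0.0368]
[0.0122 0.0115 0.0368]
[-0.0325 -0.0129  0.0368]
[-0.0325  0.0115  0.0368]
[ 0.52856517 -0.058691    0.14383116]
```

carry_out(moves=[0,0,0.01,0,0,0,40,0,0,0.017,0,0,0,40,0,0,0.019,0,0,0,40,0,0,0.019,0,0,0,40])

```text
clock: 3.9
eef_pos: [0.5283, -0.0587, 0.1242]
tcp_rot: [0.0, 0.877, -0.48, -0.0]
ft_force: [-0.0, 0.3, -0.3]
finger_gap: 0.0343
finger_force: 0.0
```

carry_out(moves=[0,0,0.001,0,0,0,32,0,0,0.001,0,0,0,20,0,0,0.001,0,0,0,20,0,0,0.001,0,0,0,20], grip_force=25)

```text
clock: 4.4
eef_pos: [0.5284, -0.0587, 0.1234]
tcp_rot: [-0.0, 0.877, -0.48, 0.0]
ft_force: [-0.5, 0.2, 0.7]
finger_gap: 0.0231
finger_force: 27.4
```

carry_out(moves=[-0.0004,0,-0.0045,0,0,0,20,-0.0014,0,-0.009,0,0,0,20,-0.0032,0,-0.0132,0,0,0,20,-0.0055,0,-0.017,0,0,0,20])

```text
clock: 4.9
eef_pos: [0.5252, -0.0539, 0.1406]
tcp_rot: [0.0, 0.877, -0.48, -0.0]
ft_force: [0.0, 0.6, -5.1]
finger_gap: 0.0223
finger_force: 24.7
```

carry_out(moves=[-0.0041,0,-0.0046,0,0,0,20,-0.009,0,-0.0081,0,0,0,20,-0.0145,0,-0.0106,0,0,0,20,-0.0195,0,-0.0117,0,0,0,20,-0.0245,0,-0.012,0,0,0,20])

```text
clock: 5.52
eef_pos: [0.5133, -0.0337, 0.1537]
tcp_rot: [-0.0, 0.877, -0.48, 0.002]
ft_force: [4.1, -3.6, 6.9]
finger_gap: 0.0207
finger_force: 24.0
```

Run:
```python
from h import *
w=cap('wrist'); b=cap('scene')
u,v=map(int,proj(b,[.513,-.037,.13])); print(u,v)
A=cv2.resize(w['frame'],(480,360)); B=cv2.resize(b['frame'][v-45:v+45,u-40:u+40],(320,360),interpolation=cv2.INTER_CUBIC)
cv2.imwrite('pics/f.png',np.hstack([A,B])[:,:,::-1])
```

```text
231 168
```

View pics/f.png

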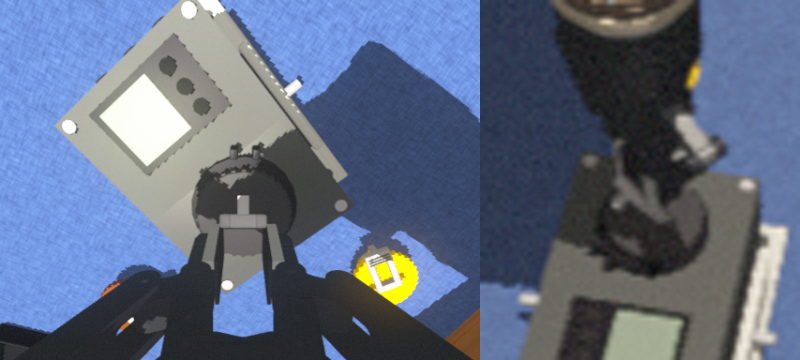

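The tab looks upright: its end face is at (220–268, 214–228) and the tooth points towards the camera. Now I'll check the angle numerically.

Run:
```python
from h import *
w=cap('wrist');s=.9375
H=np.array([.5128,-.0344,.1035])
for p in [(244,214),(244,228),(220,221),(268,221)]: print(tool(ray(w,p[0]/s,p[1]/s,.1445)).round(4))
print('hinge',tool(H).round(4)); o=telemetry.get_obs();print(o['ft_force'],o['moment'],o['eef_pos'])
cv2.imwrite('pics/g.png',cv2.resize(w['frame'][190:290,190:330,::-1],None,fx=5,fy=5,interpolation=cv2.INTER_CUBIC))
```

```text
[0.0199 0.     0.0092]
[0.0124 0.0001 0.0091]
[ 0.0161 -0.0116  0.0092]
[0.0162 0.0117 0.0091]
hinge [0.0005 0.001  0.0501]
[ 3.18868138 -2.95930851  6.47728458] [-0.50730205 -0.62274685 -0.10279166] [ 0.51315331 -0.03334988  0.15359866]
```

View pics/g.png

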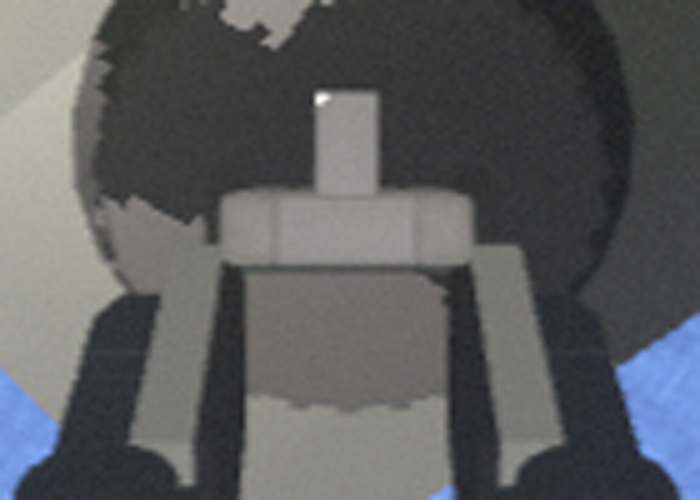

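Careful look: the end face lies about 16 mm ahead of the hinge, so the tab is only about 65° up and the pads have slipped behind it. I'll open, step out past the free end, close, and push it the rest of the way to its stop.

carry_out(moves=[0,0,0,0,0,0,45,0,0,0,0,0,0,45,0.02,0,0,0,0,0,45,0.046,0,0,0,0,0,45,0.046,0,0.008,0,0,0,0])

```text
clock: 6.3
eef_pos: [0.5382, -0.074, 0.1442]
tcp_rot: [-0.0, 0.877, -0.481, 0.001]
ft_force: [1.3, -0.3, -0.2]
finger_gap: 0.0215
finger_force: 0.0
```

carry_out(moves=[0,0,0,0,0,0,0,0,0,0,0,0,0,0,0,0,0,0,0,0,0,-0.006,0,0,0,0,0,0,-0.01,0,0,0,0,0,0])

```text
clock: 6.92
eef_pos: [0.5318, -0.0636, 0.1447]
tcp_rot: [-0.0, 0.877, -0.48, 0.001]
ft_force: [1.8, -3.1, 2.7]
finger_gap: 0.0002
finger_force: 1.8
```

Run:
```python
from h import *
w=cap('wrist');o=telemetry.get_obs();print(o['ft_force'],o['moment'],o['eef_pos'],tool([.5128,-.0344,.1035]))
cv2.imwrite('pics/i.png',cv2.resize(w['frame'][130:290,150:350,::-1],None,fx=3.5,fy=3.5,interpolation=cv2.INTER_CUBIC))
```

```text
[ 0.78195483 -3.36721305  2.68696647] [-0.40059718 -0.20125988 -0.0784445 ] [ 0.53155029 -0.06326852  0.14472639] [-0.03447319  0.00024697  0.04118397]
```

View pics/i.png

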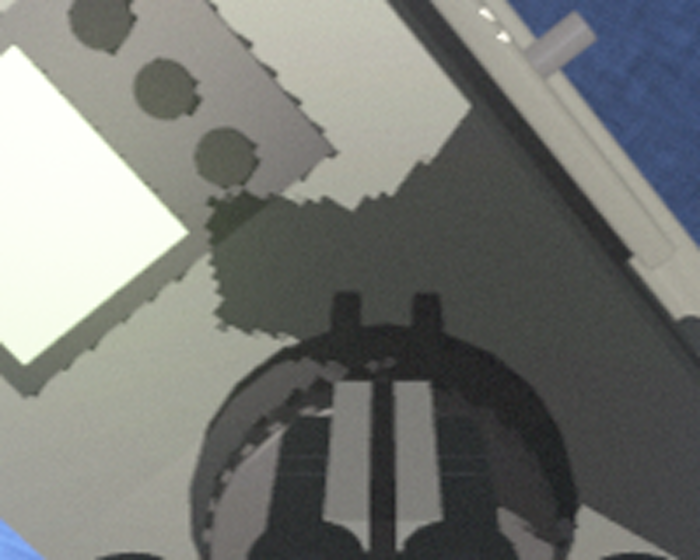

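The closed fingers are centred on the cap, with light contact on the tooth (about 4 N). I'll keep pushing.

carry_out(moves=[-0.0015,0,0,0,0,0,0,-0.003,0,0,0,0,0,0,-0.005,0,0,0,0,0,0,-0.0065,0,0,0,0,0,0])

```text
clock: 7.48
eef_pos: [0.5278, -0.0581, 0.1442]
tcp_rot: [0.0, 0.877, -0.48, -0.0]
ft_force: [1.4, -1.8, 2.1]
finger_gap: -0.0002
finger_force: 1.1
```

carry_out(moves=[-0.001,0,0,0,0,0,0,-0.002,0,0,0,0,0,0,-0.002,0,0,0,0,0,0])

```text
clock: 7.85
eef_pos: [0.5269, -0.0565, 0.1442]
tcp_rot: [0.0, 0.877, -0.48, -0.0]
ft_force: [0.3, -1.6, 1.4]
finger_gap: 0.0002
finger_force: 0.8
```

carry_out(moves=[-0.001,0,0,0,0,0,0,-0.002,0,0,0,0,0,0,-0.002,0,0,0,0,0,0])

```text
clock: 8.22
eef_pos: [0.5258, -0.0548, 0.1443]
tcp_rot: [0.0, 0.877, -0.48, -0.0]
ft_force: [0.5, -1.2, 1.2]
finger_gap: 0.0004
finger_force: 0.7
```

carry_out(moves=[-0.001,0,0,0,0,0,0,-0.0015,0,0,0,0,0,0,-0.0015,0,0,0,0,0,0])

```text
clock: 8.6
eef_pos: [0.525, -0.0535, 0.1443]
tcp_rot: [0.0, 0.877, -0.48, -0.0]
ft_force: [0.6, -1.1, 1.6]
finger_gap: 0.0002
finger_force: 0.7
```

Run:
```python
from h import *
w=cap('wrist');b=cap('scene');o=telemetry.get_obs();print(o['ft_force'],o['moment'],o['eef_pos'],tool([.5128,-.0344,.1035]))
```

```text
[ 0.47102378 -1.57961773  1.68618052] [-0.13524827 -0.14074496  0.01552903] [ 0.52501612 -0.05357549  0.14425412] [-2.27360037e-02 -5.00468030e-05  4.07541771e-02]
```

carry_out(moves=[-0.0007,0,0,0,0,0,0,-0.0015,0,0,0,0,0,0,-0.0015,0,0,0,0,0,0])

```text
clock: 9.07
eef_pos: [0.5242, -0.0523, 0.1443]
tcp_rot: [0.0, 0.877, -0.48, 0.0]
ft_force: [1.0, -0.6, 1.8]
finger_gap: -0.0001
finger_force: 0.7
```

carry_out(moves=[-0.0007,0,0,0,0,0,0,-0.0015,0,0,0,0,0,0,-0.0015,0,0,0,0,0,0])

```text
clock: 9.45
eef_pos: [0.5234, -0.051, 0.1443]
tcp_rot: [0.0, 0.877, -0.48, -0.0]
ft_force: [1.0, -1.4, 0.7]
finger_gap: 0.0001
finger_force: 0.7
```

carry_out(moves=[-0.0007,0,0,0,0,0,0,-0.0015,0,0,0,0,0,0,-0.0015,0,0,0,0,0,0])

```text
clock: 9.82
eef_pos: [0.523, -0.05, 0.1445]
tcp_rot: [-0.0, 0.877, -0.48, 0.001]
ft_force: [3.0, -4.0, 2.6]
finger_gap: -0.0002
finger_force: 2.5
```

carry_out(moves=[-0.0007,0,0,0,0,0,0,-0.0007,0,0,0,0,0,0])

```text
clock: 10.07
eef_pos: [0.5229, -0.0497, 0.1446]
tcp_rot: [-0.0, 0.877, -0.48, 0.001]
ft_force: [3.4, -6.3, 3.3]
finger_gap: 0.0002
finger_force: 3.5
```

carry_out(moves=[0.015,0,0,0,0,0,0,0.025,0,0,0,0,0,45,0.025,0,0,0,0,0,45,0.025,0,0,0,0,0,45])

```text
clock: 10.58
eef_pos: [0.5354, -0.0702, 0.1441]
tcp_rot: [0.0, 0.877, -0.48, -0.0]
ft_force: [-0.5, 0.7, 0.6]
finger_gap: 0.0383
finger_force: 0.0
```

Run:
```python
from h import *
w=cap('wrist')
cv2.imwrite('pics/j.png',cv2.resize(w['frame'][130:290,150:350,::-1],None,fx=3.5,fy=3.5,interpolation=cv2.INTER_CUBIC))
for n,z in (('TL',.1445),): pass
H=np.array([.5128,-.0344,.1035]);print(tool(H))
d=np.array([.54,-.84,0])
for x in (-.0035,.0035):
  u,v=proj(w,H+[0,0,.041]+x*d); print((u-150)*3.5,(v-130)*3.5)
o=telemetry.get_obs();print(o['finger_gap'])
```

```text
[-0.04227717 -0.00019438  0.04064181]
383.4254429209391 803.8046337137441
383.3827525256719 764.2132774604313
0.03845741540580832
```

View pics/j.png

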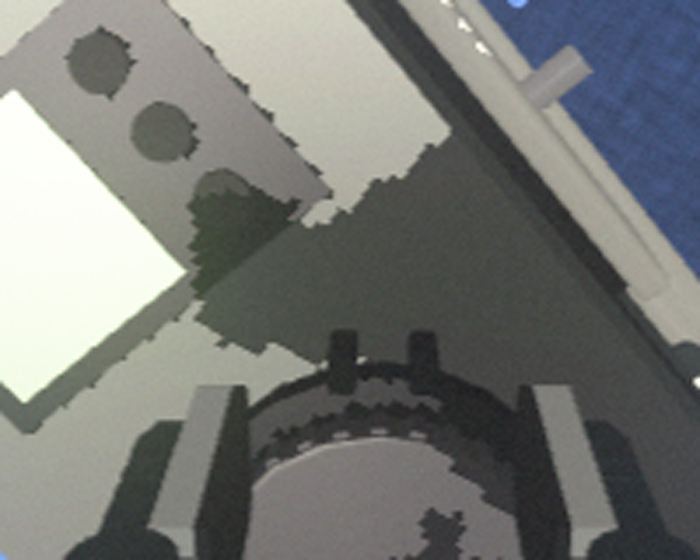

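The crop shows only the flange, open fingers and posts, and the tab is below the frame. I'll straddle the tab over the axis and look from there.

carry_out(moves=[-0.02,0,-0.005,0,0,0,45,-0.042,0,-0.0095,0,0,0,45,-0.042,0,-0.0095,0,0,0,45,-0.042,0,-0.0095,0,0,0,45])

```text
clock: 11.12
eef_pos: [0.5131, -0.0345, 0.1541]
tcp_rot: [-0.0, 0.877, -0.48, 0.0]
ft_force: [0.5, -1.3, -0.3]
finger_gap: 0.039
finger_force: 0.0
```

Run:
```python
from h import *
w=cap('wrist')
cv2.imwrite('pics/k.png',cv2.resize(w['frame'][190:310,190:330,::-1],None,fx=5,fy=5,interpolation=cv2.INTER_CUBIC))
H=np.array([.5128,-.0344,.1035]);print(tool(H))
d=np.array([.54,-.84,0])
for x in (-.0035,.0035):
  u,v=proj(w,H+[0,0,.041]+x*d); print((u-190)*5,(v-190)*5)
```

```text
[-0.00059445  0.00021179  0.05046305]
353.5083553856879 416.7502859060383
353.6206009976752 352.1371169203863
```

View pics/k.png

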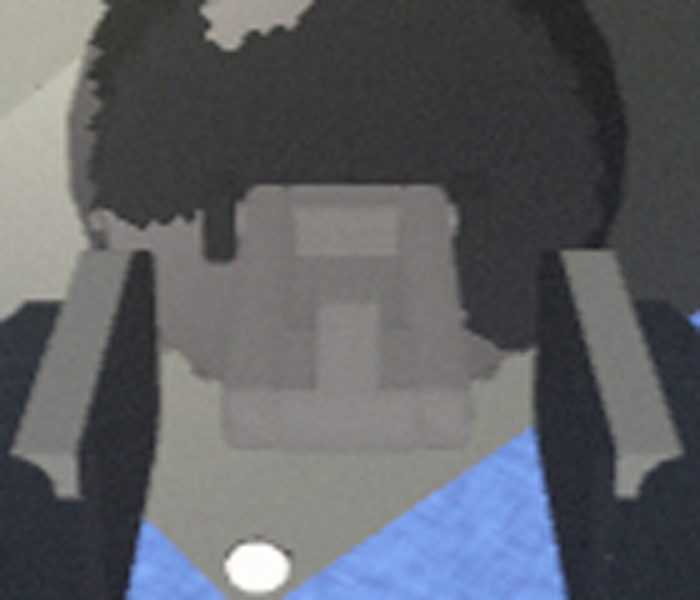

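The tab is now upright: its end face at rows 388–448 sits directly over the hinge cheeks, with the tooth facing the camera. Next I'll find the axis precisely from this view.

Run:
```python
from h import *
w=cap('wrist')
t=lambda u,v,z: tool(ray(w,190+u/5,190+v/5,z)).round(4)
print('top',t(346,388,.1445),t(346,448,.1445),t(222,418,.1445),t(472,418,.1445))
print('hingebottom front edge',t(346,185,.107), t(346,185,.100),'cheeks L/R',t(220,245,.107),t(470,245,.107))
print('flange L,R edges',t(95,110,.0985),t(625,110,.0985))
```

```text
top [-0.0007 -0.0005  0.0093] [-0.0073 -0.0005  0.0093] [-0.004  -0.0123  0.0093] [-0.004   0.0114  0.0093]
hingebottom front edge [ 0.0028 -0.0005  0.0468] [-0.0004 -0.0005  0.0538] cheeks L/R [-0.0049 -0.0154  0.0468] [-0.0049  0.0141  0.0468]
flange L,R edges [ 0.0087 -0.0307  0.0553] [0.0088 0.033  0.0553]
```

carry_out(moves=[-0.003,0,0,0,0,0,45,-0.003,0,0.01,0,0,0,40,-0.003,0,0.02,0,0,0,40,-0.003,0,0.02,0,0,0,40])

```text
clock: 11.72
eef_pos: [0.5111, -0.0324, 0.1326]
tcp_rot: [0.0, 0.877, -0.48, -0.001]
ft_force: [0.3, 0.1, 1.0]
finger_gap: 0.034
finger_force: 0.0
```

carry_out(moves=[0,0,0,0,0,0,20,0,0,0,0,0,0,20,0,0,0,0,0,0,20,0,0,0,0,0,0,20], grip_force=60)

```text
clock: 12.22
eef_pos: [0.5115, -0.0324, 0.1338]
tcp_rot: [0.0, 0.877, -0.48, 0.0]
ft_force: [1.0, 1.3, -3.9]
finger_gap: 0.0232
finger_force: 58.8
```

```bash
cat > s.py <<'E'
from h import *
o=telemetry.get_obs();q=o['tcp_rot'];print('F',o['ft_force'].round(1),'M',o['moment'].round(2),'p',o['eef_pos'].round(4),'yaw',round(2*np.degrees(np.arctan2(q[2],q[1])),1),o['finger_gap'].round(4),o['clock'])
E
python3 s.py
```

```text
Traceback (most recent call last):
  File "s.py", line 2, in <module>
    o=telemetry.get_obs();q=o['tcp_rot'];print('F',o['ft_force'].round(1),'M',o['moment'].round(2),'p',o['eef_pos'].round(4),'yaw',round(2*np.degrees(np.arctan2(q[2],q[1])),1),o['finger_gap'].round(4),o['clock'])
                                                                                                                                                                                ^^^^^^^^^^^^^^^^^^^^^
AttributeError: 'float' object has no attribute 'round'
```

carry_out(moves=[0,0,0,0,0,-4,20,0,0,-0.0002,0,0,-8,20,0,0,-0.0002,0,0,-8,20])

```text
clock: 12.6
eef_pos: [0.5113, -0.0324, 0.134]
tcp_rot: [0.0, 0.909, -0.418, -0.0]
ft_force: [-0.5, -0.6, -3.6]
finger_gap: 0.0231
finger_force: 58.9
```

```bash
sed -i "s/o\['finger_gap'\].round(4)/o['finger_gap']/" s.py; python3 s.py
```

```text
F [-0.5 -0.6 -3.6] M [-0.06  0.07  0.1 ] p [ 0.5113 -0.0324  0.134 ] yaw -49.4 0.02309688486588311 12.6
```

carry_out(moves=[0,0,0,0,0,-4,20,0,0,0,0,0,-8,20,0,0,0,0,0,-8,20])

```text
clock: 12.98
eef_pos: [0.5114, -0.0324, 0.1341]
tcp_rot: [0.0, 0.935, -0.354, 0.0]
ft_force: [0.1, -0.5, -1.2]
finger_gap: 0.0227
finger_force: 59.1
```

```bash
python3 s.py
```

```text
F [ 0.1 -0.5 -1.2] M [-0.1   0.18  0.09] p [ 0.5114 -0.0324  0.1341] yaw -41.5 0.022748391173557612 12.975
```

carry_out(moves=[0,0,0,0,0,-4,20,0,0,0,0,0,-8,20,0,0,0,0,0,-8,20])

```text
clock: 13.35
eef_pos: [0.5115, -0.0324, 0.1342]
tcp_rot: [0.0, 0.958, -0.288, 0.0]
ft_force: [-0.7, -1.0, 1.0]
finger_gap: 0.0229
finger_force: 59.3
```

```bash
python3 s.py
```

```text
F [-0.7 -1.   1. ] M [-0.17  0.14  0.04] p [ 0.5115 -0.0324  0.1342] yaw -33.5 0.022942790347375397 13.35
```

carry_out(moves=[0,0,-0.0003,0,0,-3,20,0,0,-0.0003,0,0,-5,20,0,0,-0.0003,0,0,-5,20])

```text
clock: 13.72
eef_pos: [0.5116, -0.0324, 0.1344]
tcp_rot: [0.0, 0.969, -0.246, 0.0]
ft_force: [-0.7, -1.0, -0.3]
finger_gap: 0.0233
finger_force: 59.3
```

```bash
python3 s.py
```

```text
F [-0.7 -1.  -0.3] M [-0.31  0.05 -0.  ] p [ 0.5116 -0.0324  0.1344] yaw -28.5 0.023274395896623157 13.725
```

carry_out(moves=[0,0,-0.0001,0,0,-3,20,0,0,-0.0001,0,0,-4,20,0,0,-0.0001,0,0,-4,20])

```text
clock: 14.1
eef_pos: [0.5117, -0.0325, 0.1345]
tcp_rot: [0.0, 0.977, -0.212, 0.0]
ft_force: [0.5, -2.3, 1.9]
finger_gap: 0.023
finger_force: 59.5
```

```bash
python3 s.py
```

```text
F [ 0.5 -2.3  1.9] M [-0.48 -0.13  0.01] p [ 0.5117 -0.0325  0.1345] yaw -24.5 0.02298416415811823 14.1
```

carry_out(moves=[0,0,-0.0001,0,0,-3,20,0,0,-0.0001,0,0,-4,20,0,0,-0.0001,0,0,-4,20])

```text
clock: 14.48
eef_pos: [0.5117, -0.0325, 0.1347]
tcp_rot: [0.0, 0.984, -0.177, 0.0]
ft_force: [1.2, -3.4, 4.5]
finger_gap: 0.0229
finger_force: 59.7
```

```bash
python3 s.py
```

```text
F [ 1.2 -3.4  4.5] M [-0.77 -0.11 -0.02] p [ 0.5117 -0.0325  0.1347] yaw -20.4 0.02292879581023784 14.475
```

carry_out(moves=[0,0,-0.0004,0,0,0,20,0,0,-0.0007,0,0,0,20])

```text
clock: 14.72
eef_pos: [0.5114, -0.0324, 0.1351]
tcp_rot: [0.0, 0.984, -0.177, -0.0]
ft_force: [0.4, -3.2, 2.1]
finger_gap: 0.0227
finger_force: 59.4
```

```bash
python3 s.py
```

```text
F [ 0.4 -3.2  2.1] M [-0.66 -0.1  -0.  ] p [ 0.5114 -0.0324  0.1351] yaw -20.4 0.022748926002839395 14.725
```

carry_out(moves=[0,0,-0.0003,0,0,0,20,0,0,-0.0005,0,0,0,20])

```text
clock: 14.98
eef_pos: [0.5113, -0.0324, 0.1355]
tcp_rot: [0.0, 0.984, -0.177, -0.0]
ft_force: [0.3, -3.6, 0.4]
finger_gap: 0.0229
finger_force: 59.3
```

```bash
python3 s.py
```

```text
F [ 0.3 -3.6  0.4] M [-0.69 -0.07  0.05] p [ 0.5113 -0.0324  0.1355] yaw -20.4 0.02287268357159276 14.975
```

carry_out(moves=[0,0,-0.0003,0,0,0,20,0,0,-0.0005,0,0,0,20])

```text
clock: 15.22
eef_pos: [0.5113, -0.0323, 0.136]
tcp_rot: [0.0, 0.984, -0.177, -0.0]
ft_force: [-0.3, -3.8, -0.7]
finger_gap: 0.0227
finger_force: 59.2
```

```bash
python3 s.py
```

```text
F [-0.3 -3.8 -0.7] M [-0.73  0.07 -0.  ] p [ 0.5113 -0.0323  0.136 ] yaw -20.4 0.02274711780269363 15.225
```

carry_out(moves=[0,0.0004,-0.0005,0,0,0,20,0,0.0008,-0.001,0,0,0,20])

```text
clock: 15.48
eef_pos: [0.511, -0.033, 0.137]
tcp_rot: [-0.0, 0.984, -0.177, -0.0]
ft_force: [-0.1, -2.0, -4.8]
finger_gap: 0.0229
finger_force: 58.9
```

```bash
python3 s.py
```

```text
F [-0.1 -2.  -4.8] M [-0.25 -0.1   0.09] p [ 0.511 -0.033  0.137] yaw -20.4 0.0228550916067264 15.475
```

carry_out(moves=[0,0.0003,0.0006,0,0,0,20,0,0.0003,0.0012,0,0,0,20,0,0.0003,0.0012,0,0,-4,20,0,0.0003,0.0012,0,0,-4,20])

```text
clock: 15.98
eef_pos: [0.5112, -0.0333, 0.1362]
tcp_rot: [-0.0, 0.99, -0.143, 0.0]
ft_force: [-0.7, -0.9, 3.4]
finger_gap: 0.023
finger_force: 59.7
```

```bash
python3 s.py
```

```text
F [-0.7 -0.9  3.4] M [ 0.    0.09 -0.04] p [ 0.5112 -0.0333  0.1362] yaw -16.4 0.023026739553468182 15.975
```

carry_out(moves=[0,0,-0.0001,0,0,-3,20,0,0,-0.0002,0,0,-4,20,0,0,-0.0002,0,0,-4,20])

```text
clock: 16.35
eef_pos: [0.5112, -0.0334, 0.1363]
tcp_rot: [0.0, 0.994, -0.109, 0.0]
ft_force: [0.2, 0.4, 2.0]
finger_gap: 0.0227
finger_force: 59.6
```

```bash
python3 s.py
```

```text
F [0.2 0.4 2. ] M [ 0.07  0.06 -0.02] p [ 0.5112 -0.0334  0.1363] yaw -12.5 0.022717987431802034 16.35
```

carry_out(moves=[0,0,-0.0003,0,0,0,20,0,0,-0.0006,0,0,0,20])

```text
clock: 16.6
eef_pos: [0.5109, -0.0334, 0.1366]
tcp_rot: [0.0, 0.994, -0.108, -0.0]
ft_force: [0.0, -0.1, 0.2]
finger_gap: 0.0229
finger_force: 59.4
```

```bash
python3 s.py
```

```text
F [ 0.  -0.1  0.2] M [-0.02  0.    0.06] p [ 0.5109 -0.0334  0.1366] yaw -12.4 0.022945555775999563 16.6
```

carry_out(moves=[0,0,-0.0003,0,0,0,20,0,0,-0.0007,0,0,0,20,0,0,-0.0007,0,0,0,20])

```text
clock: 16.98
eef_pos: [0.5111, -0.0334, 0.1375]
tcp_rot: [0.0, 0.994, -0.108, -0.0]
ft_force: [-0.8, 0.1, -0.8]
finger_gap: 0.0229
finger_force: 59.4
```

```bash
python3 s.py
```

```text
F [-0.8  0.1 -0.8] M [ 0.01 -0.02 -0.03] p [ 0.5111 -0.0334  0.1375] yaw -12.4 0.02294318422545009 16.975
```

carry_out(moves=[0,0,-0.0005,0,0,0,20,0,0,-0.001,0,0,0,20,0,0,-0.001,0,0,0,20])

```text
clock: 17.35
eef_pos: [0.5111, -0.0334, 0.1385]
tcp_rot: [0.0, 0.994, -0.108, 0.0]
ft_force: [-0.4, 0.1, -0.1]
finger_gap: 0.0231
finger_force: 59.4
```

```bash
python3 s.py
```

```text
F [-0.4  0.1 -0.1] M [ 0.03 -0.03 -0.  ] p [ 0.5111 -0.0334  0.1385] yaw -12.4 0.02307687132126949 17.35
```

carry_out(moves=[0,0,-0.002,0,0,0,20,0,0,-0.004,0,0,0,20,0,0,-0.006,0,0,0,20])

```text
clock: 17.73
eef_pos: [0.5111, -0.0334, 0.1447]
tcp_rot: [0.0, 0.994, -0.108, 0.0]
ft_force: [-0.0, 0.8, -0.4]
finger_gap: 0.023
finger_force: 59.4
```

carry_out(moves=[0,0,-0.004,0,0,0,20,0,0,-0.01,0,0,0,20,0,0,-0.018,0,0,0,20,0,0,-0.03,0,0,0,20,0,0,-0.045,0,0,0,20])

```text
clock: 18.35
eef_pos: [0.5111, -0.0334, 0.1905]
tcp_rot: [0.0, 0.994, -0.108, 0.0]
ft_force: [0.5, -0.2, -0.3]
finger_gap: 0.0226
finger_force: 59.4
```

carry_out(moves=[0,0,-0.02,0,0,0,20,0,0,-0.03,0,0,0,20,0,0,-0.03,0,0,0,20])

```text
clock: 18.73
eef_pos: [0.5113, -0.0334, 0.2203]
tcp_rot: [0.0, 0.994, -0.108, 0.001]
ft_force: [0.5, 0.1, -1.3]
finger_gap: 0.0229
finger_force: 59.4
```

```bash
python3 s.py
python3 - <<'E'
from h import *
w=cap('wrist');b=cap('scene');f=b['frame'];
o=telemetry.get_obs()
print(tool([.562,.306,o['eef_pos'][2]]))
# is there a dark cap under the gripper in scene view? sample the neck: colours around it
for n,z in (('neck',.09),('tcp',.0)):
    p=np.array([.5115,-.033,z]) if n=='neck' else o['eef_pos']-[0,0,.035]
    u,v=map(int,proj(b,p)); print(n,u,v,f[v-2:v+3,u-2:u+3].mean((0,1)).round())
g=w['frame']
# tray in the scene view
m=(f.max(2)<55).astype(np.uint8)
n,l,s,ce=cv2.connectedComponentsWithStats(m)
for i in range(1,n):
    if 600<s[i,4]: print(s[i],ce[i].round(),ray(b,*ce[i],.010).round(3))
E
```

```text
F [ 0.5  0.1 -1.3] M [-0.03  0.02  0.  ] p [ 0.5113 -0.0334  0.2203] yaw -12.4 0.022882862937310136 18.725
[-2.28029611e-02 -3.42429451e-01 -2.27401159e-05]
neck 233 176 [74. 71. 68.]
tcp 230 153 [91. 87. 83.]
[  0   0  38  27 695] [19. 10.] [-0.393 -0.767  0.01 ]
[ 197   98   61   64 1601] [226. 127.] [ 0.278 -0.041  0.01 ]
[ 443  162   69   98 1220] [476. 209.] [0.643 0.587 0.01 ]
[ 334  167   67   61 2287] [366. 197.] [0.569 0.312 0.01 ]
```

carry_out(moves=[-0.001,-0.02,0,0,0,0,20,-0.003,-0.055,0,0,0,0,20,-0.006,-0.1,0,0,0,0,20,-0.009,-0.145,0,0,0,0,20,-0.012,-0.19,0,0,0,0,20])

```text
clock: 19.45
eef_pos: [0.54, 0.1562, 0.2186]
tcp_rot: [0.0, 0.994, -0.108, -0.001]
ft_force: [0.6, 0.2, -0.5]
finger_gap: 0.0227
finger_force: 59.4
```

carry_out(moves=[-0.003,-0.045,0,0,0,0,20,-0.006,-0.09,0,0,0,0,20,-0.008,-0.13,0,0,0,0,20,-0.009,-0.154,0,0,0,0,20,-0.009,-0.154,0.01,0,0,0,20])

```text
clock: 20.08
eef_pos: [0.5642, 0.3085, 0.2084]
tcp_rot: [0.0, 0.994, -0.107, -0.0]
ft_force: [-0.4, 0.2, -0.6]
finger_gap: 0.023
finger_force: 59.3
```

carry_out(moves=[0,0,0.03,0,0,0,20,0,0,0.06,0,0,0,20,0,0,0.09,0,0,0,20,0,0,0.11,0,0,0,20,0,0,0.12,0,0,0,20])

```text
clock: 20.7
eef_pos: [0.5637, 0.3059, 0.0876]
tcp_rot: [0.001, 0.994, -0.108, -0.001]
ft_force: [-0.5, -0.3, -0.6]
finger_gap: 0.0227
finger_force: 59.3
```

```bash
python3 s.py
python3 - <<'E'
from h import *
w=cap('wrist');f=w['frame'];o=telemetry.get_obs();x,y,_=o['eef_pos']
# tray floor/wall vs mat: sample dark/blue around along tray at floor and measure blue boundary on rim plane
blue=(f[:,:,2].astype(int)-f[:,:,0]>40)
for a in np.arange(0,360,30):
    d=np.array([np.cos(np.radians(a)),np.sin(np.radians(a))])
    for k in np.arange(.04,.14,.002):
        u,v=proj(w,[x+k*d[0],y+k*d[1],.011]); u,v=int(u),int(v)
        if not(0<=u<512 and 0<=v<384): print(a,'out',round(k,3)); break
        if blue[v,u]: print(a,'mat at',round(k,3)); break
E
```

```text
F [-0.5 -0.3 -0.6] M [ 0.03 -0.02  0.01] p [0.5637 0.3059 0.0876] yaw -12.4 0.022729271551111214 20.7
0 mat at 0.08
30 mat at 0.08
60 mat at 0.094
90 mat at 0.076
120 mat at 0.076
180 mat at 0.084
210 mat at 0.084
240 mat at 0.076
270 mat at 0.056
300 mat at 0.056
330 mat at 0.076
```

carry_out(moves=[0,0,0.007,0,0,0,20,0,0,0.013,0,0,0,20,0,0,0.016,0,0,0,20,0,0,0.016,0,0,0,20])

```text
clock: 21.25
eef_pos: [0.5643, 0.3071, 0.0735]
tcp_rot: [0.0, 0.994, -0.108, 0.0]
ft_force: [-0.0, -0.4, -0.5]
finger_gap: 0.023
finger_force: 59.3
```

carry_out(moves=[0,0,0.001,0,0,0,20,0,0,0.002,0,0,0,20,0,0,0.002,0,0,0,20])

```text
clock: 21.62
eef_pos: [0.5643, 0.3071, 0.0715]
tcp_rot: [0.0, 0.994, -0.108, 0.0]
ft_force: [0.2, 0.4, -0.4]
finger_gap: 0.0225
finger_force: 59.3
```

carry_out(moves=[0,0,0.0007,0,0,0,20,0,0,0.0015,0,0,0,20,0,0,0.0015,0,0,0,20])

```text
clock: 22.0
eef_pos: [0.5643, 0.3071, 0.0699]
tcp_rot: [0.0, 0.994, -0.108, -0.0]
ft_force: [-0.7, 0.3, -1.6]
finger_gap: 0.0225
finger_force: 59.3
```

carry_out(moves=[0,0,0.0007,0,0,0,20,0,0,0.0015,0,0,0,20,0,0,0.0015,0,0,0,20])

```text
clock: 22.38
eef_pos: [0.5643, 0.3071, 0.0684]
tcp_rot: [0.0, 0.994, -0.108, -0.0]
ft_force: [0.3, 0.1, -0.4]
finger_gap: 0.023
finger_force: 59.3
```

carry_out(moves=[0,0,0.0005,0,0,0,20,0,0,0.001,0,0,0,20,0,0,0.001,0,0,0,20])

```text
clock: 22.75
eef_pos: [0.5643, 0.3071, 0.0674]
tcp_rot: [0.0, 0.994, -0.108, -0.0]
ft_force: [-0.2, -0.2, -0.3]
finger_gap: 0.0229
finger_force: 59.3
```

carry_out(moves=[0,0,0.0005,0,0,0,20,0,0,0.001,0,0,0,20,0,0,0.001,0,0,0,20])

```text
clock: 23.12
eef_pos: [0.5646, 0.3071, 0.0667]
tcp_rot: [-0.0, 0.994, -0.108, 0.0]
ft_force: [1.1, 0.5, 2.2]
finger_gap: 0.0227
finger_force: 59.7
```

Contact comes at the expected height, 2 N at TCP 0.067. I'll release it and rise straight up.

carry_out(moves=[0,0,0.0003,0,0,0,20,0,0,0.0003,0,0,0,28,0,0,0.0003,0,0,0,36,0,0,0.0003,0,0,0,45,0,0,0.0003,0,0,0,45])

```text
clock: 23.75
eef_pos: [0.5641, 0.3071, 0.0659]
tcp_rot: [0.0, 0.994, -0.108, -0.0]
ft_force: [0.5, -0.9, 0.7]
finger_gap: 0.0385
finger_force: 0.0
```

carry_out(moves=[0,0,-0.01,0,0,0,45,0,0,-0.03,0,0,0,45,0,0,-0.06,0,0,0,45,0,0,-0.1,0,0,0,45,0,0,-0.15,0,0,0,45])

```text
clock: 24.38
eef_pos: [0.564, 0.3069, 0.2185]
tcp_rot: [0.0, 0.994, -0.108, -0.0]
ft_force: [-0.8, 0.0, -0.1]
finger_gap: 0.038
finger_force: 0.0
```

carry_out(moves=[0,0,-0.01,0,0,0,45,0,0,-0.01,0,0,0,45])

```text
clock: 24.62
eef_pos: [0.5643, 0.3071, 0.2275]
tcp_rot: [-0.0, 0.994, -0.108, 0.001]
ft_force: [-0.1, 0.0, -0.8]
finger_gap: 0.0387
finger_force: 0.0
```

```bash
python3 s.py
python3 - <<'E'
from h import *
w=cap('wrist','end.png');f=w['frame'].astype(int)
# steel tab end: expected at .0+.004+.074 height over (.5643,.3071)
print('expected tab top px',proj(w,[.5643,.3071,.078]),'flange',proj(w,[.5643,.3071,.032]))
g=((f.min(2)>95)&(f.max(2)-f.min(2)<30)).astype(np.uint8)
n,l,s,ce=cv2.connectedComponentsWithStats(g)
for i in range(1,n):
    if s[i,4]>80: print(s[i],ce[i].round())
p=np.array([.5643,.3071,.032])
for k in (0.02,.028,.036,.045):
    print(k,[int(f[int(v),int(u)].mean()) for u,v in [proj(w,p+[k*np.cos(a),k*np.sin(a),0]) for a in np.arange(0,6.28,.52)]])
E
```

```text
F [-0.1  0.  -0.8] M [-0.05  0.05  0.04] p [0.5643 0.3071 0.2275] yaw -12.4 0.038657682988695284 24.625
expected tab top px (np.float64(260.46440953729893), np.float64(182.4558204192586)) flange (np.float64(260.33606662429344), np.float64(169.60216005325842))
[171  77 102  57 149] [221. 105.]
[ 184   86  105  111 5740] [243. 141.]
[487 121  25  75 967] [503. 169.]
[409 151  50  38 795] [434. 170.]
[189 240  28  50 548] [204. 263.]
[302 240  24  50 528] [314. 263.]
0.02 [141, 142, 136, 132, 131, 121, 60, 177, 63, 121, 124, 135, 141]
0.028 [148, 153, 143, 132, 122, 115, 60, 56, 62, 116, 125, 138, 149]
0.036 [98, 101, 94, 86, 83, 76, 69, 45, 47, 75, 69, 80, 96]
0.045 [104, 104, 98, 86, 80, 75, 69, 67, 43, 75, 84, 92, 100]
```

```bash
python3 -c "
from h import *
print(job.hand_in())"
```

```text
the job is handed in; nothing more can be done
None
```

The cap is off and set down in the parts tray, plug down, and I handed the job in after about 25 s on the robot's clock. I checked the final placement only by contact height and image brightness, because my picture views were used up. The first fold slipped, so I finished raising the tab by pushing it to its stop. One lift test at 37° was too early and pulled the thread by about 5 N; the cap came free by 45°.

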